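# Pour a grinding-ball charge into a tipping check dish

### The job

Take the blue scoop by its grip fin and, holding it level, rest its spout lightly on the orange rim of the shallow tipping dish, pointing into the dish. Only then tilt it, keeping the spout right down at that rim, until all five steel balls have run into the dish; lift the scoop away so that the weight of the balls alone tips the dish down, without touching the dish or its stand with the gripper. Stand the empty scoop back upright on the bench, let it go, and leave the two blue-capped vials standing alone where they are.

Things in the scene. Friction and masses are not known exactly. Their poses are not given: they have to be found in the camera images.
- scoop: Loose blue plastic pouring scoop, 117 long x 40 wide x 84 mm high, about 0.1 kg empty. Origin: on the underside of its flat bottom, on the centre line; +x to the spout, z up. Its open well (x -28 to +19 mm, 34 mm wide inside, floor 3 mm above the underside, walls to 32 mm) holds the balls; a ramp rises from it at 20 degrees to the open spout. An upright grip fin stands at the back.
- scoop_grip (a point): Place to grip the fin, 43 mm behind the scoop's origin and 68 mm above its underside. The fin is 12 mm thick across the scoop's y, 26 mm long along x and rises to 84 mm; take it from above, fingers either side in y.
- scoop_spout (a point): Lower front edge of the spout lip (middle of its 40 mm width), 60 mm ahead of the scoop's origin and 15.5 mm above its underside. Level, the balls stay in; tilted spout-down well beyond the ramp's 20 degrees they run out over the lip (about 40 degrees empties it).
- scoop_well (a point): Point inside the scoop's well, 4 mm behind its origin and 10 mm above its underside: about the middle of the five balls at the start.
- rocker: Fixed grey stand carrying the shallow tipping aluminium dish between two cheeks (45 mm high); foot plate 170 x 100 x 8 mm, from x = -55 to +115 mm. Origin: on the bench below the dish's pivot, which runs along y, 38 mm up. +x points from the dish's orange entry end to its far end, the end that goes down.
- dish_entry (a point): Middle of the top edge of the dish's orange entry rim (72 mm wide, 4 mm thick), about 12 mm from the pivot towards -x of the stand and 57 mm above the bench. A counterweight holds the empty dish up on its stop, so this rim is firm when pressed from above; anything left resting on it may keep the dish from tipping.
- dish_floor (a point): Middle of the dish's inner floor; z points up and x towards the far end while the dish is up. The inside reaches 54 mm either way along x, 32 mm along y; walls 12 mm high. Even up, the floor slopes 0.1 rad down to the far end, so balls tend to roll there; the five balls together tip the dish.
- dish (a joint): Dish hinge, rad: 0 = far end up (empty), 0.2 = far end fully down.
- vial_mid: Bystander: sample vial with a blue cap, 27 mm across, 61 mm high, standing behind the middle of the work. Origin at its underside.
- vial_left: Bystander: sample vial with a blue cap, 27 mm across, 55 mm high, standing behind the work to the left. Origin at its underside.
- ball_0_center (a point): Centre of one of five loose steel grinding balls, 14 mm across, about 14 g; all start in the scoop's well.
- ball_1_center (a point): Centre of one of five loose steel grinding balls, 14 mm across, about 14 g; all start in the scoop's well.
- ball_2_center (a point): Centre of one of five loose steel grinding balls, 14 mm across, about 14 g; all start in the scoop's well.
- ball_3_center (a point): Centre of one of five loose steel grinding balls, 14 mm across, about 14 g; all start in the scoop's well.
- ball_4_center (a point): Centre of one of five loose steel grinding balls, 14 mm across, about 14 g; all start in the scoop's well.
Things that resemble listed ones, but are neither listed nor needed, are in the scene too. Of the things like the scoop, leave any that is yellow; of the rest the larger one is meant.

How it is judged:
On the way, in this order (a step that is already met when the one before it is completed fails the run):
1. the level scoop, all five balls still in it, rests its spout on the orange rim (contact force between scoop and rocker above 0.3 N and distance between scoop_spout and dish_entry below 0.025 m and angle between scoop's own z axis and vertical below 0.3 rad and angle between the x axis of scoop and the x axis of rocker, either way round below 0.6 rad and distance between each of ball_0_center, ball_1_center, ball_2_center, ball_3_center, ball_4_center and scoop_well below 0.04 m), for 0.2 s.
2. all five balls are in the dish, the scoop is off it and the dish has tipped (x of ball_0_center in the frame of dish_floor between -0.056 and 0.056 m and y of ball_0_center in the frame of dish_floor between -0.034 and 0.034 m and z of ball_0_center in the frame of dish_floor between -0.006 and 0.026 m and x of ball_1_center in the frame of dish_floor between -0.056 and 0.056 m and y of ball_1_center in the frame of dish_floor between -0.034 and 0.034 m and z of ball_1_center in the frame of dish_floor between -0.006 and 0.026 m and x of ball_2_center in the frame of dish_floor between -0.056 and 0.056 m and y of ball_2_center in the frame of dish_floor between -0.034 and 0.034 m and z of ball_2_center in the frame of dish_floor between -0.006 and 0.026 m and x of ball_3_center in the frame of dish_floor between -0.056 and 0.056 m and y of ball_3_center in the frame of dish_floor between -0.034 and 0.034 m and z of ball_3_center in the frame of dish_floor between -0.006 and 0.026 m and x of ball_4_center in the frame of dish_floor between -0.056 and 0.056 m and y of ball_4_center in the frame of dish_floor between -0.034 and 0.034 m and z of ball_4_center in the frame of dish_floor between -0.006 and 0.026 m and value of joint dish above 0.15 rad and contact force between scoop and rocker below 0.05 N), for 0.2 s.
At the end, for the whole second after the job is handed in: All five balls lie inside the dish, the dish is tipped (hinge over 0.15 rad), and the empty scoop stands still and upright on the bench (within 0.1 rad, underside within 6 mm of the bench), released and clear of the dish and stand (all of step 2 and height (world z) of scoop below 0.006 m and angle between scoop's own z axis and vertical below 0.1 rad and linear speed of scoop below 0.02 m/s); the robot touches nothing.
It fails at once if the scoop is tilted beyond 0.5 rad with a ball still in its well while its spout is more than 40 mm from the middle of the orange rim (angle between scoop's own z axis and vertical above 0.5 rad and distance between scoop_spout and dish_entry above 0.04 m and distance between any of ball_0_center, ball_1_center, ball_2_center, ball_3_center, ball_4_center and scoop_well below 0.04 m).
It fails at once if the scoop is pressed on the dish or its stand with more than 25 N (contact force between scoop and rocker above 25 N).
It fails at once if the gripper or arm touches the dish or its stand (contact force between any of the fingers, the arm and rocker above 0.5 N).
It fails at once if a vial is moved more than 30 mm or knocked over (distance of any of vial_mid, vial_left from where it was at the start of the episode above 0.03 m or angle between any of vial_mid, vial_left's own z axis and vertical above 0.5 rad).
It also fails if it takes over 64 s, if anything falls off the work surface, if the arm or the gripper's body presses on something with over 40 N, if the wrist force passes 120 N, or if a joint passes its speed limit or range.

### The arm

A 6-joint arm with a two-finger parallel gripper is mounted at the origin on a cart in front of the work surface, level with it; the furniture and walls round the work are solid. World frame = base frame: x ahead of the robot, y to its left, z up, the work surface at z = 0. Lengths are in m, angles in rad, forces in N, time in s.
With the tool pointing down it reaches from about 0.225 to 0.875 m from the base axis. Payload 3.4 kg.
Tool frame: the origin (TCP) lies between the finger pads; the fingertips stand 14 mm ahead of it and the grasp point (between the pads) lies 5 mm behind it; z points along the fingers, y is the line along which they close (so a half turn about z gives the same grasp; the last joint's range is limited). The gripper opens to 85 mm and grips with 20 to 120 N. Pads are 22 mm wide; open, the fingers measure 114 mm over their backs; the gripper's body (76 mm by 85 mm) begins 54 mm behind the grasp point. The pads swing forward as they close: fully open they stand 13 mm farther back than shut.
Start: joints at [1.077, 0.276, 1.505, -0, 1.361, -0.121], TCP at [0.209, 0.536, 0.245] pointing down, gripper open.
Joint ranges: [-2.89, 2.89], [-0.75, 2.08], [0.22, 2.7], [-1.18, 4.32], [0.11, 2.71], [-2.7, 2.7]. Speed limits (rad/s): [2.57, 2.57, 3.14, 3.14, 3.14, 3.14].

### API

Orientations are given as a unit quaternion [w, x, y, z].
In Python, from bench import env, optics gives the robot as it stands. The module is installed in compiled form; this text tells all that it offers.
- The arm moves only by the tool jog_arm, never from a script. Its arguments are lists of equal length, an entry for each row: "offset": the shift along the tool's x, y, z in mm, a list of three; "twist": the turn about the tool's z in degrees; "fingers": the opening, from 0 (shut) to 1 (fully open). A call has exactly 10 rows; each row shifts and turns the commanded pose from where the row before left it, along the tool's axes as they then stand; what a row does not reach is not made up. A row lasts 1/10 s, in which the tool goes at most 50 mm and 8.59 degrees, less where a joint would pass 70% of its speed; a pose out of reach is approached as far as the arm can. A call is refused whole if a number of a shift passes 50 or a number of a turn 8.59, either way. A call with a gripper value outside its range is refused whole. The fingers move at their own pace and stop on an object; "squeeze" is the grip in N (left out, the last holds). Time passes only in rows, so rows that do not move let the fingers close, or fill a call up. It gives the time, the measured TCP pose, the force, the opening and the grip force at its end, in the units of the state.
- env.get_obs(): the state, without advancing time (a new reading comes with each control period).
- optics.capture(name): name is "side" or "top" or "wrist"; returns the picture (384x512x3 uint8, red, green, blue); there is no depth.
- optics.camera_params(name): a dict with "fx", "fy", "cx", "cy" (pixels), "k1" (the pictures are not rectified: a ray, as slopes to the right and down, at radius r is drawn at 1 + k1 r^2 times it, then the intrinsics apply), "R" (3x3) and "t" (3): a world point X has camera coordinates R X + t; the wrist camera has in their place "tool_from_camera" (4x4, takes a point from camera to tool coordinates, whose origin is the TCP and whose axes are the flange's). Camera axes: x right, y down, z forward; pixel columns grow to the right and rows downward; lengths in m; the calibration is good to about 2 mm. A picture is of the moment at which its call begins: read the wrist's pose just before it. camera_params takes no time and is no camera call.
- env.job_done(): hands the job in; it is judged then, once.
The state is a dict: "time_s": time; "joint_positions": joint angles; "dq": joint speeds; "joint_torque": joint torques, N m; "ee_pos": TCP position; "orientation": TCP orientation; "wrist_force": force on the tool from outside, world axes, zero at the start; "wrist_torque": the same for the moment, N m; "gripper_width": finger opening in m; "grip_force": force on a finger pad.
Only numpy, scipy, OpenCV 4.12 (cv2) and the standard library are available. Lean on these libraries where they do the work, as an engineer would, in place of code of your own. Each camera call takes 0.05 s, during which the arm holds its last target. There are 200 camera calls.

## Working session

There is one attempt and no reset: what is moved stays moved. The work goes in short steps, Python scripts to look and compute and a tool call to move; the robot and the scene stay as the last step left them, time stands still between calls to the robot, and variables do not carry over. Pictures are saved under pics/ and viewed, at most 12 in all, crops included, and the job is handed in when it is done.

Besides the shell and the picture viewer there is one more tool, called as name(argument=value, ...) on one line, values as JSON. jog_arm: Moves the arm, as the interface text tells. Its arguments: {"type":"object","properties":{"offset":{"type":"array","items":{"type":"array","items":{"type":"number"}}},"twist":{"type":"array","items":{"type":"number"}},"fingers":{"type":"array","items":{"type":"number"}},"squeeze":{"type":"number"}},"required":["offset","twist","fingers"]}

```bash
mkdir -p pics; cat > h.py <<'E'
import numpy as np, cv2
from bench import env, optics
from scipy.spatial.transform import Rotation as Ro
def cam(n):
    p=optics.camera_params(n)
    if 'R' in p: return p,np.array(p['R']),np.array(p['t'])
    o=env.get_obs(); q=o['orientation']; Rt=Ro.from_quat([q[1],q[2],q[3],q[0]]).as_matrix()
    T=np.array(p['tool_from_camera']); Rc=Rt@T[:3,:3]; c=Rt@T[:3,3]+o['ee_pos']
    return p,Rc.T,-Rc.T@c
def und(p,u,v):
    K=np.array([[p['fx'],0,p['cx']],[0,p['fy'],p['cy']],[0,0,1]],float)
    return cv2.undistortPoints(np.array([[[u,v]]],float),K,np.array([p['k1'],0,0,0,0.]))[0,0]
def ray(C,u,v):
    p,R,t=C; s=und(p,u,v); d=R.T@np.array([s[0],s[1],1]); return -R.T@t,d/np.linalg.norm(d)
def plane(C,u,v,z):
    c,d=ray(C,u,v); return c+d*(z-c[2])/d[2]
def proj(C,X):
    p,R,t=C; x=R@np.array(X)+t; s=x[:2]/x[2]; s=s*(1+p['k1']*(s@s)); return np.array([p['fx']*s[0]+p['cx'],p['fy']*s[1]+p['cy']])
def tri(r1,r2):
    A=[];b=[]
    A=sum(np.eye(3)-np.outer(d,d) for c,d in (r1,r2)); b=sum((np.eye(3)-np.outer(d,d))@c for c,d in (r1,r2))
    return np.linalg.solve(A,b)
E
python3 - <<'E'
from h import *
o=env.get_obs(); print(o)
ims=[]
for n in('top','side','wrist'):
    im=optics.capture(n); cv2.imwrite(f'pics/{n}0.png',im[...,::-1]); ims.append(im)
cv2.imwrite('pics/ts.png',cv2.resize(np.vstack([np.hstack(ims[:2]),np.hstack([ims[2],ims[2]*0])])[...,::-1],(800,600)))
for n in('top','side'):
    p,R,t=cam(n); print(n,p['fx'],p['k1'],-R.T@t,R[2])
E
```

```text
{'time_s': 0.0, 'joint_positions': array([ 1.07702042e+00,  2.76560291e-01,  1.50613318e+00, -2.72597101e-05,
        1.36067194e+00, -1.21019500e-01]), 'dq': array([ 7.04937695e-04, -5.77091887e-05, -3.33800702e-04,  6.36150803e-04,
       -7.30933027e-04,  4.01221274e-04]), 'joint_torque': array([-2.88664320e-03, -4.16776192e+01, -2.45808059e+01, -3.94244071e-04,
        1.12857428e-02, -2.05901536e-06]), 'ee_pos': array([0.20919207, 0.53506156, 0.24445944]), 'orientation': array([-2.55497068e-04,  1.85298166e-01,  9.82681944e-01, -8.48861555e-04]), 'wrist_force': array([-0.49648193,  0.07592992, -0.4991215 ]), 'wrist_torque': array([ 0.00717684, -0.00400571, -0.00126192]), 'grip_force': 0.0, 'gripper_width': 0.08530145467095088}
top 358.78647097661366 0.006053104749220304 [0.35407939 0.04800372 0.98544295] [ 0.15526138  0.00290143 -0.98786916]
side 440.16143794515403 -0.014205388684859469 [ 0.04928175 -0.09512747  0.853217  ] [ 0.49491016  0.17616599 -0.85089922]
```

View pics/ts.png

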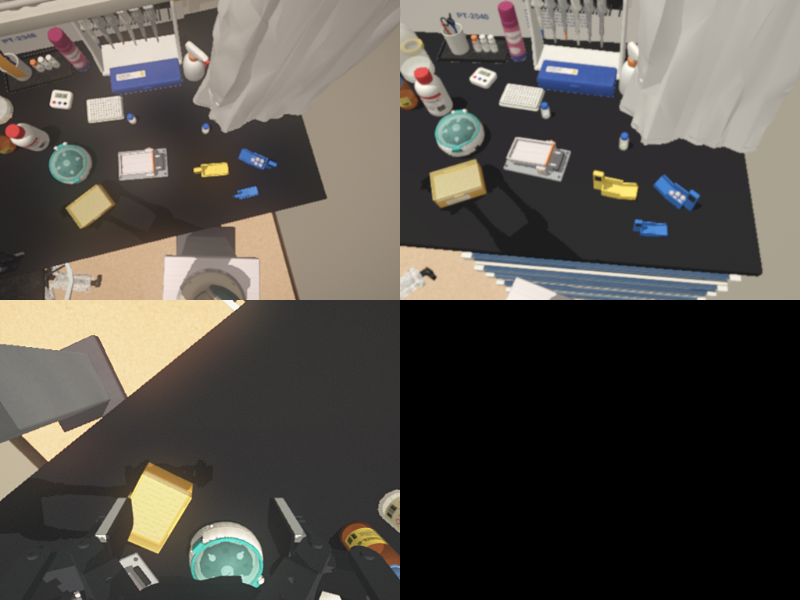

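View pics/top0.png

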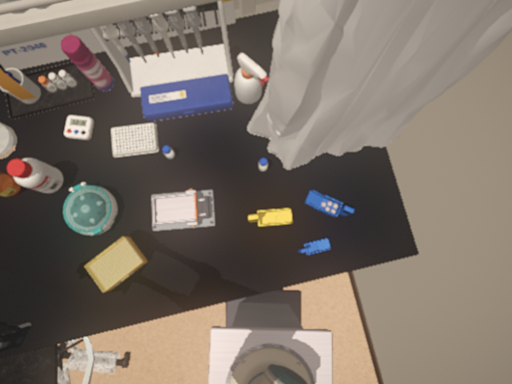

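The top view shows three scoop-like things: a yellow one at (272,217), excluded by colour, a small blue one at (316,246), and a larger blue one holding balls at (328,204). The last is the one meant. The dish is at (182,210), with its orange rim at about (200,208). I'll confirm with a crop and measure.

```bash
python3 - <<'E'
from h import *
t=cv2.imread('pics/top0.png'); s=cv2.imread('pics/side0.png')
a=cv2.resize(t[180:260,140:370],None,fx=3.4,fy=3.4,interpolation=2)
b=cv2.resize(s[165:310,120:400],None,fx=2.2,fy=2.2,interpolation=2)[:,:782]
b=cv2.copyMakeBorder(b,0,0,0,782-b.shape[1],0)
cv2.imwrite('pics/crop.png',np.vstack([a[:,:782],b]))
for n,im in(('top',t),('side',s)):
    C=cam(n); h=cv2.cvtColor(im,cv2.COLOR_BGR2HSV)
    for nm,lo,hi in(('blue',(100,120,60),(125,255,255)),('orange',(5,90,90),(16,255,255))):
        m=cv2.inRange(h,lo,hi)
        for c in cv2.findContours(m,0,2)[0]:
            if cv2.contourArea(c)>25:
                r=cv2.minAreaRect(c); x,y=r[0]; print(n,nm,np.round(r[0],1),np.round(r[1],1),round(r[2]),'z0',np.round(plane(C,x,y,0.0),3),'box',[list(np.round(plane(C,*q,.057 if nm=='orange' else .03)[:2],3)) for q in cv2.boxPoints(r)])
E
```

```text
top blue [314.2 246.8] [12.  31.5] 75 z0 [ 0.366 -0.114  0.   ] box [[np.float64(0.369), np.float64(-0.064)], [np.float64(0.392), np.float64(-0.145)], [np.float64(0.362), np.float64(-0.153)], [np.float64(0.339), np.float64(-0.073)]]
top blue [329.4 205.5] [49.2 17.5] 25 z0 [ 0.48  -0.156  0.   ] box [[np.float64(0.481), np.float64(-0.08)], [np.float64(0.524), np.float64(-0.099)], [np.float64(0.472), np.float64(-0.219)], [np.float64(0.429), np.float64(-0.199)]]
top blue [263. 161.] [6. 6.] 90 z0 [ 0.601  0.031 -0.   ] box [[np.float64(0.602), np.float64(0.04)], [np.float64(0.602), np.float64(0.023)], [np.float64(0.586), np.float64(0.023)], [np.float64(0.585), np.float64(0.039)]]
top blue [165.5 148.5] [5. 7.] 90 z0 [0.63  0.308 0.   ] box [[np.float64(0.629), np.float64(0.31)], [np.float64(0.629), np.float64(0.291)], [np.float64(0.615), np.float64(0.29)], [np.float64(0.614), np.float64(0.309)]]
top orange [156.9 318.2] [  2.3 139.9] 76 z0 [0.169 0.3   0.   ] box [[np.float64(0.139), np.float64(0.451)], [np.float64(0.226), np.float64(0.119)], [np.float64(0.221), np.float64(0.118)], [np
[... 2754 characters left out ...]
np.float64(0.195)]]
side orange [ 11. 121.] [36. 22.] 90 z0 [0.542 0.756 0.   ] box [[np.float64(0.549), np.float64(0.761)], [np.float64(0.567), np.float64(0.709)], [np.float64(0.472), np.float64(0.641)], [np.float64(0.454), np.float64(0.689)]]
side orange [295.4  79.7] [13.9  8.9] 27 z0 [ 0.929  0.116 -0.   ] box [[np.float64(0.86), np.float64(0.12)], [np.float64(0.891), np.float64(0.119)], [np.float64(0.88), np.float64(0.083)], [np.float64(0.849), np.float64(0.084)]]
side orange [94.9 48.5] [9.8 8.9] 72 z0 [ 0.854  0.697 -0.   ] box [[np.float64(0.807), np.float64(0.666)], [np.float64(0.824), np.float64(0.65)], [np.float64(0.794), np.float64(0.623)], [np.float64(0.777), np.float64(0.638)]]
```

View pics/crop.png

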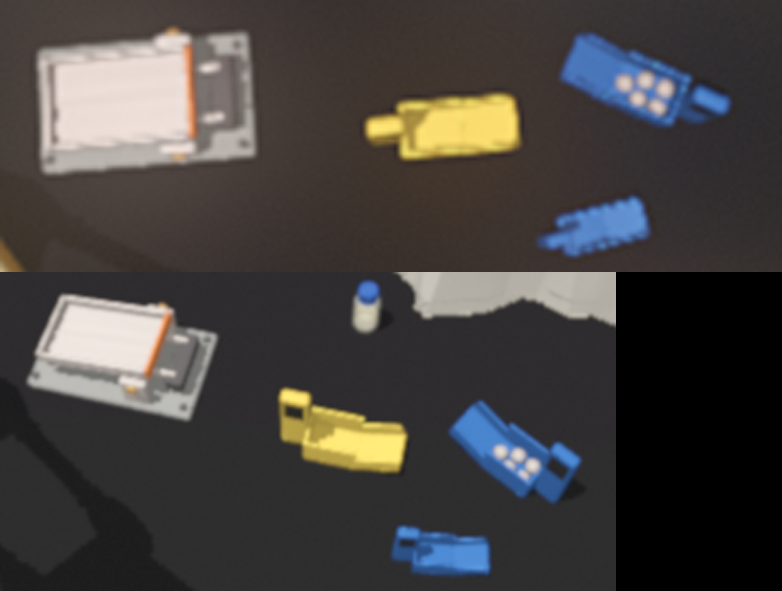

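The crop confirms the larger blue scoop with five balls: fin top at top-crop (712,99) and lip ends at (562,83) and (580,35). The small blue one is ridged and empty. The orange rim lies at crop x≈190. Next I triangulate the scoop.

```bash
cat >> h.py <<'E'
def tool():
    o=env.get_obs(); q=o['orientation']; return np.array(o['ee_pos']),Ro.from_quat([q[1],q[2],q[3],q[0]]).as_matrix()
def plan(target,yawy,n,n_tw=None):
    "rows (tool mm + twist deg) to bring TCP to target and tool y to yaw yawy (deg), n rows"
    p,R=tool(); yaw=np.degrees(np.arctan2(R[1,1],R[0,1])); d=(yawy-yaw+180)%360-180
    tw=round(-d/n,2); st=(np.array(target)-p)/n*1000; rows=[]
    for i in range(n):
        a=np.radians(yaw-tw*i); y=np.array([np.cos(a),np.sin(a),0]); z=np.array([0,0,-1]); x=np.cross(y,z)
        rows.append([round(float(st@v),1) for v in (x,y,z)])
    print('at',p.round(4),'yaw',yaw.round(2),'twist/row',tw); print(rows)
E
python3 - <<'E'
from h import *
T=cam('top');S=cam('side')
tp=lambda x,y:(x/3.4+140,y/3.4+180)
sp=lambda x,y:(x/2.2+120,(y-272)/2.2+165)
pts=dict(A=((562,83),(450,433)),B=((580,35),(480,402)),F=((711,99),(564,459)))
P={k:tri(ray(T,*tp(*a)),ray(S,*sp(*b))) for k,(a,b) in pts.items()}
for k,v in P.items(): print(k,v.round(4), [ (proj(C,v)-q).round(1) for C,q in((T,tp(*pts[k][0])),(S,sp(*pts[k][1])))])
s=(P['A']+P['B'])/2; f=P['F']; print(s, np.degrees(np.arctan2(*(s-f)[1::-1])), np.linalg.norm((s-f)[:2]))
f2=plane(T,*tp(711,99),.084); f3=plane(S,*sp(564,459),.084);print(f2,f3)
print('yaw AB',np.degrees(np.arctan2(*(P['A']-P['B'])[1::-1])))
plan([f2[0],f2[1],.22],-25,16)
E
```

```text
A [ 0.478  -0.0857  0.0265] [array([ 0.2, -0.1]), array([-0.2,  0. ])]
B [ 0.5174 -0.1018  0.029 ] [array([ 1.1, -0.4]), array([-1.4,  0.1])]
F [ 0.4618 -0.1886  0.0769] [array([-0.4,  0.1]), array([ 0.6, -0.1])]
[ 0.4976618  -0.09374757  0.02771899] 69.3113575104878 0.10143300094558433
[ 0.46137374 -0.18788549  0.084     ] [ 0.45756995 -0.18675145  0.084     ]
yaw AB 157.71556312731062
at [0.2093 0.5352 0.2446] yaw 68.64 twist/row 5.85
[[-31.1, -36.3, 1.5], [-34.7, -33.0, 1.5], [-37.9, -29.3, 1.5], [-40.6, -25.3, 1.5], [-43.0, -21.0, 1.5], [-44.9, -16.5, 1.5], [-46.4, -11.8, 1.5], [-47.3, -7.0, 1.5], [-47.8, -2.2, 1.5], [-47.8, 2.7, 1.5], [-47.3, 7.6, 1.5], [-46.2, 12.3, 1.5], [-44.7, 17.0, 1.5], [-42.8, 21.5, 1.5], [-40.4, 25.7, 1.5], [-37.5, 29.7, 1.5]]
```

jog_arm(offset=[[-31, -36, 1], [-35, -33, 1], [-38, -29, 1], [-41, -25, 1], [-43, -21, 1], [-45, -16, 1], [-46, -12, 1], [-47, -7, 1], [-48, -2, 1], [-48, 3, 1]], twist=[5.8, 5.8, 5.8, 5.8, 5.8, 5.8, 5.8, 5.8, 5.8, 5.8], fingers=[1, 1, 1, 1, 1, 1, 1, 1, 1, 1])

```text
time_s: 1.15
ee_pos: [0.3704, 0.0834, 0.2354]
orientation: [0.0, 0.64, 0.768, 0.0]
wrist_force: [1.2, 1.3, -0.3]
gripper_width: 0.0857
grip_force: 0.0
```

```bash
python3 -c "
from h import *
plan([.461,-.188,.22],-22,8)"
```

```text
at [0.3704 0.0834 0.2354] yaw 10.41 twist/row 4.05
[[-35.4, 5.0, 1.9], [-35.0, 7.5, 1.9], [-34.4, 9.9, 1.9], [-33.6, 12.3, 1.9], [-32.6, 14.7, 1.9], [-31.5, 17.0, 1.9], [-30.2, 19.1, 1.9], [-28.8, 21.2, 1.9]]
```

jog_arm(offset=[[-35.4, 5, 2], [-35, 7.5, 2], [-34.4, 10, 2], [-33.6, 12.3, 2], [-32.6, 14.7, 2], [-31.5, 17, 2], [-30.2, 19, 2], [-28.8, 21, 2], [0, 0, 0], [0, 0, 0]], twist=[4.05, 4.05, 4.05, 4.05, 4.05, 4.05, 4.05, 4.05, 0, 0], fingers=[1, 1, 1, 1, 1, 1, 1, 1, 1, 1])

```text
time_s: 2.15
ee_pos: [0.4614, -0.1861, 0.2187]
orientation: [-0.001, 0.828, 0.561, -0.0]
wrist_force: [-1.2, 0.4, 0.9]
gripper_width: 0.0854
grip_force: 0.0
```

```bash
python3 - <<'E'
from h import *
C=cam('wrist'); p,R=tool(); print(p,np.degrees(np.arctan2(R[1,1],R[0,1])))
im=optics.capture('wrist'); cv2.imwrite('pics/w1.png',im[...,::-1])
# expected spots
for X in ([.461,-.188,.084],[.461,-.188,.068]): print(proj(C,X))
E
```

```text
[ 0.46136402 -0.18605469  0.21865487] -21.818554008459223
[258.17689728 187.64494686]
[258.09080356 182.38614601]
```

View pics/w1.png

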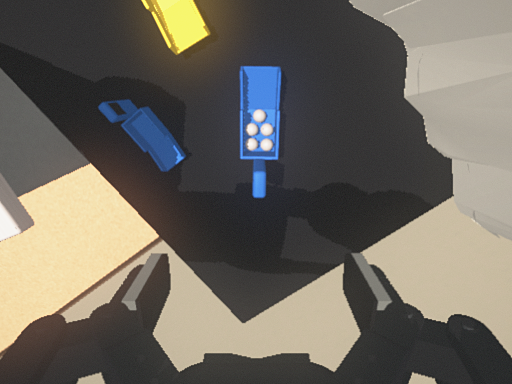

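```bash
python3 - <<'E'
from h import *
C=cam('wrist'); im=cv2.imread('pics/w1.png')
h=cv2.cvtColor(im,cv2.COLOR_BGR2HSV); m=cv2.inRange(h,(100,120,40),(125,255,255))
m[:, :200]=0
for v in (70,90,110,130,150,156,160,165,170,175,180,185,190,195,197):
    x=np.where(m[v])[0]; x=x[(x>225)&(x<295)]
    if len(x): print(v,x.min(),x.max(),h[v,260,2])
for nm,q,z in (('finrear',(259.5,197),.084),('fin18',(260,185),.084),('rearL',(241,158.5),.032),('rearR',(280,158.5),.032),('lipL',(240,66.5),.032),('lipR',(283,66.5),.032)): print(nm,plane(C,*q,z).round(4))
p,R=tool(); print(R[:,0],R[:,1])
E
```

```text
70 240 280 228
90 240 280 228
110 240 279 225
130 240 279 197
150 240 278 239
156 240 278 215
160 253 264 144
165 253 264 147
170 253 265 153
175 253 265 241
180 253 265 238
185 252 265 238
190 252 265 236
195 252 265 238
197 253 263 171
finrear [ 0.4585 -0.1961  0.084 ]
fin18 [ 0.4632 -0.1855  0.084 ]
rearL [ 0.4497 -0.1666  0.032 ]
rearR [ 0.4879 -0.1818  0.032 ]
lipL [ 0.4835 -0.0834  0.032 ]
lipR [ 0.5217 -0.0986  0.032 ]
[3.70740029e-01 9.28736225e-01 9.25068916e-04] [ 0.92873567 -0.37073796 -0.00185043]
```

Fin top is at (253–265, 172–197) and the scoop axis is aligned with tool x. Now descend and close gently.

jog_arm(offset=[[1, 1.3, 40], [0, 0, 40], [0, 0, 35], [0, 0, 23], [0, 0, 10], [0, 0, 0], [0, 0, 0], [0, 0, 0], [0, 0, 0], [0, 0, 0]], twist=[0, 0, 0, 0, 0, 0, 0, 0, 0, 0], fingers=[0.7, 0.5, 0.4, 0.3, 0.25, 0.2, 0.16, 0.14, 0.13, 0.13], squeeze=20)

```text
time_s: 3.2
ee_pos: [0.4643, -0.1857, 0.0727]
orientation: [0.001, 0.828, 0.561, 0.001]
wrist_force: [0.0, 1.7, 6.3]
gripper_width: 0.0117
grip_force: 20.7
```

jog_arm(offset=[[0, 0, -3], [0, 0, -3], [0, 0, -3], [0, 0, -3], [0, 0, 0], [0, 0, 0], [0, 0, 0], [0, 0, 0], [0, 0, 0], [0, 0, 0]], twist=[0, 0, 0, 0, 0, 0, 0, 0, 0, 0], fingers=[0.13, 0.13, 0.13, 0.13, 0.13, 0.13, 0.13, 0.13, 0.13, 0.13])

```text
time_s: 4.2
ee_pos: [0.4633, -0.1854, 0.0832]
orientation: [-0.0, 0.828, 0.561, 0.0]
wrist_force: [0.1, -0.0, -1.5]
gripper_width: 0.0117
grip_force: 19.5
```

```bash
cat >> h.py <<'E'
def tilt(save=None):
    "in-grip pitch (deg, nose-down +) from wrist view: lip & rear wall rows assumed in the plane y=tool centre"
    im=optics.capture('wrist')
    if save: cv2.imwrite(save,im[...,::-1])
    p=optics.camera_params('wrist'); h=cv2.cvtColor(im,cv2.COLOR_RGB2HSV); m=cv2.inRange(h,(100,120,40),(125,255,255))
    n,l,s,c=cv2.connectedComponentsWithStats(m); k=1+np.argmax(s[1:,4]); print('blob',s[k])
    return im,m,s[k]
E
python3 - <<'E'
from h import *
im,m,b=tilt('pics/w2.png')
print(tool()[0], optics.camera_params('wrist')['tool_from_camera'])
s=optics.capture('side'); cv2.imwrite('pics/s2.png',s[...,::-1])
w=cv2.resize(im,(800,600)); c=cv2.resize(s[195:295,300:430],(390,300)); w[0:300,410:800]=c
cv2.imwrite('pics/w2v.png',w[...,::-1])
E
```

```text
blob [  217    53    79   255 11934]
[ 0.46328201 -0.18538765  0.08322463] [[ 4.68930485e-04 -9.44529468e-01 -3.28426346e-01  8.53538192e-02]
 [ 9.99999493e-01  1.50388964e-04  9.95302124e-04 -1.44343196e-03]
 [-8.90700488e-04 -3.28426646e-01  9.44529060e-01 -1.28533747e-01]
 [ 0.00000000e+00  0.00000000e+00  0.00000000e+00  1.00000000e+00]]
```

View pics/w2v.png

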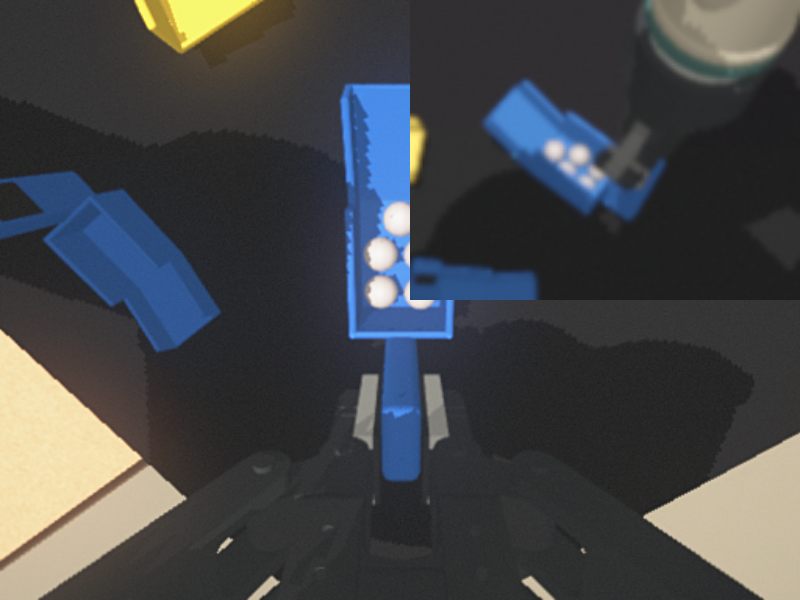

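```bash
cat >> h.py <<'E'
def rowof(th,X,gx,gz):
    "image row of scoop point X=(x,z) when nose-down tilt th deg about grip scoop-coords (gx,gz) mm = TCP"
    p=optics.camera_params('wrist'); T=np.linalg.inv(np.array(p['tool_from_camera']))
    dx,dz=X[0]-gx,X[1]-gz; a=np.radians(th); x=dx*np.cos(a)+dz*np.sin(a); z=-dx*np.sin(a)+dz*np.cos(a)
    c=T@np.array([x/1000,0,-z/1000,1]); s=c[:2]/c[2]; s=s*(1+p['k1']*(s@s)); return p['fy']*s[1]+p['cy']
E
python3 - <<'E'
from h import *
for gx in(-45,-43,-41):
  for gz in (72.7,):
    for th in(0,3,6,9,12): print(gx,gz,th,[round(rowof(th,X,gx,gz),1) for X in((60,32),(-31,32),(-30,84))])
E
```

```text
-45 72.7 0 [np.float64(44.4), np.float64(211.6), np.float64(255.7)]
-45 72.7 3 [np.float64(50.5), np.float64(214.5), np.float64(253.6)]
-45 72.7 6 [np.float64(56.8), np.float64(217.4), np.float64(251.6)]
-45 72.7 9 [np.float64(63.1), np.float64(220.4), np.float64(249.7)]
-45 72.7 12 [np.float64(69.5), np.float64(223.5), np.float64(247.8)]
-43 72.7 0 [np.float64(48.8), np.float64(214.7), np.float64(259.7)]
-43 72.7 3 [np.float64(54.7), np.float64(217.6), np.float64(257.7)]
-43 72.7 6 [np.float64(60.7), np.float64(220.5), np.float64(255.8)]
-43 72.7 9 [np.float64(66.9), np.float64(223.6), np.float64(253.9)]
-43 72.7 12 [np.float64(73.1), np.float64(226.7), np.float64(252.1)]
-41 72.7 0 [np.float64(53.1), np.float64(217.7), np.float64(263.6)]
-41 72.7 3 [np.float64(58.8), np.float64(220.7), np.float64(261.8)]
-41 72.7 6 [np.float64(64.7), np.float64(223.7), np.float64(260.0)]
-41 72.7 9 [np.float64(70.6), np.float64(226.7), np.float64(258.2)]
-41 72.7 12 [np.float64(76.7), np.float64(229.8), np.float64(256.5)]
```

At 20 N the scoop is held level (lip row ≈54, rear wall row ≈214). The tool only yaws, so tilting must come from the fin pivoting in a lighter grip. I'll try a lower grip through the finger opening.

jog_arm(offset=[[0, 0, 3], [0, 0, 2], [0, 0, 2], [0, 0, 0], [0, 0, 0], [0, 0, 0], [0, 0, 0], [0, 0, 0], [0, 0, 0], [0, 0, 0]], twist=[0, 0, 0, 0, 0, 0, 0, 0, 0, 0], fingers=[0.13, 0.13, 0.13, 0.13, 0.135, 0.136, 0.137, 0.138, 0.138, 0.138])

```text
time_s: 5.3
ee_pos: [0.4633, -0.1854, 0.0763]
orientation: [0.0, 0.828, 0.561, 0.0]
wrist_force: [-1.1, -0.3, -1.7]
gripper_width: 0.0117
grip_force: 9.4
```

```bash
python3 - <<'E'
from h import *
im,m,b=tilt(); o=env.get_obs(); print(o['grip_force'],o['gripper_width'],o['wrist_force'],o['ee_pos'][2])
E
```

```text
blob [  217    53    80   255 11936]
9.353769421577454 0.01178909656401213 [ 0.07674877  1.55886805 -2.22509408] 0.07630185872544235
```

The opening command does lower the grip (9.4 N). Go lighter.

jog_arm(offset=[[0, 0, 0], [0, 0, 0], [0, 0, 0], [0, 0, 0], [0, 0, 0], [0, 0, 0], [0, 0, 0], [0, 0, 0], [0, 0, 0], [0, 0, 0]], twist=[0, 0, 0, 0, 0, 0, 0, 0, 0, 0], fingers=[0.1385, 0.1385, 0.139, 0.139, 0.1395, 0.1395, 0.1395, 0.1395, 0.1395, 0.1395])

```text
time_s: 6.35
ee_pos: [0.4633, -0.1854, 0.0763]
orientation: [0.0, 0.828, 0.561, 0.0]
wrist_force: [0.1, 0.6, -1.3]
gripper_width: 0.0117
grip_force: 3.7
```

```bash
python3 - <<'E'
from h import *
im,m,b=tilt(); o=env.get_obs(); print(o['grip_force'],o['gripper_width'],o['wrist_force'],o['ee_pos'][2])
E
```

```text
blob [  219    61    81   247 10910]
3.664226196706295 0.011885734683227829 [ 0.11352113  0.37595396 -1.69326734] 0.07628918341000739
```

At ≈3.7 N the scoop pivots in the grip (lip row 53→61). I'll verify that lifting a bit more pivots it further without the fin sliding out.

jog_arm(offset=[[0, 0, -2], [0, 0, -2], [0, 0, -2], [0, 0, -2], [0, 0, 0], [0, 0, 0], [0, 0, 0], [0, 0, 0], [0, 0, 0], [0, 0, 0]], twist=[0, 0, 0, 0, 0, 0, 0, 0, 0, 0], fingers=[0.1395, 0.1395, 0.1395, 0.1395, 0.1395, 0.1395, 0.1395, 0.1395, 0.1395, 0.1395])

```text
time_s: 7.4
ee_pos: [0.4635, -0.1857, 0.0845]
orientation: [0.0, 0.828, 0.561, 0.0]
wrist_force: [-0.5, -1.4, 3.3]
gripper_width: 0.0119
grip_force: 4.2
```

```bash
python3 - <<'E'
from h import *
im,m,b=tilt('pics/w3.png'); o=env.get_obs(); print(o['grip_force'],o['gripper_width'],o['wrist_force'],o['ee_pos'][2])
h=cv2.cvtColor(im,cv2.COLOR_RGB2HSV)
print([(v,h[v,253,2],h[v,262,2]) for v in range(200,320,4)])
print('col130-290 lip', [np.where(m[:,c])[0].min() for c in (225,240,255,270,285)])
E
```

```text
blob [ 222   81   69  226 9848]
4.191965460777283 0.012058156771001104 [-0.455162  -1.7392556  4.582811 ] 0.08455053747356372
[(200, np.uint8(245), np.uint8(245)), (204, np.uint8(245), np.uint8(245)), (208, np.uint8(245), np.uint8(245)), (212, np.uint8(238), np.uint8(218)), (216, np.uint8(130), np.uint8(129)), (220, np.uint8(131), np.uint8(130)), (224, np.uint8(140), np.uint8(140)), (228, np.uint8(127), np.uint8(133)), (232, np.uint8(129), np.uint8(130)), (236, np.uint8(126), np.uint8(126)), (240, np.uint8(127), np.uint8(126)), (244, np.uint8(128), np.uint8(126)), (248, np.uint8(127), np.uint8(126)), (252, np.uint8(125), np.uint8(125)), (256, np.uint8(222), np.uint8(222)), (260, np.uint8(244), np.uint8(242)), (264, np.uint8(212), np.uint8(185)), (268, np.uint8(156), np.uint8(154)), (272, np.uint8(153), np.uint8(154)), (276, np.uint8(153), np.uint8(155)), (280, np.uint8(152), np.uint8(151)), (284, np.uint8(153), np.uint8(152)), (288, np.uint8(152), np.uint8(150)), (292, np.uint8(153), np.uint8(153)), (296, np.uint8(150), np.uint8(150)), (300, np.uint8(152), np.uint8(149)), (304, np.uint8(147), np.uint8(148)), (308, np.uint8(44), np.uint8(44)), (312, np.uint8(43), np.uint8(45)), (316, np.uint8(43), np.uint8(42))]
col130-290 lip [np.int64(82), np.int64(82), np.int64(82), np.int64(81), np.int64(82)]
```

```bash
cat >> h.py <<'E'
from scipy.optimize import least_squares
def fit(rows,x0=(5,-43,72)):
    f=lambda q:[rowof(q[0],X,q[1],q[2])-r for X,r in zip(((60,32),(-31,32),(-30,84)),rows)]
    s=least_squares(f,x0); print('tilt,gx,gz',s.x.round(2),'res',np.round(s.fun,1))
def edges(im,m):
    "rows: lip top, rear wall top edge, fin front top edge near column 258"
    h=cv2.cvtColor(im,cv2.COLOR_RGB2HSV)[...,2].astype(int); v=h[:,252:264].mean(1)
    lip=np.median([np.where(m[:,c])[0].min() for c in range(245,272)])
    d=np.diff(v); r=190+np.argmin(d[190:240]); f=r+5+np.argmax(d[r+5:290]); print('rows',lip,r,f); return lip,r,f
E
python3 - <<'E'
from h import *
for n in('w2','w3'):
    im=cv2.imread(f'pics/{n}.png')[...,::-1].copy(); m=cv2.inRange(cv2.cvtColor(im,cv2.COLOR_RGB2HSV),(100,120,40),(125,255,255)); m[:,:200]=0
    fit(edges(im,m))
E
```

```text
rows 53.0 215 260
tilt,gx,gz [ -0.64 -40.79  76.3 ] res [0. 0. 0.]
rows 81.0 214 254
tilt,gx,gz [ -3.66 -23.43 107.61] res [ 0. -0. -0.]
```

```bash
python3 - <<'E'
from h import *
def low(q,zt):
    a=np.radians(q[0]); return min(zt-(x-q[1])*np.sin(a)+(z-q[2])*np.cos(a) for x,z in((19,0),(60,15.5),(-56,0)))
for rows,zt in(((53,215,260),83.2),((81,214,254),84.5)):
  for gx in (-46,-44,-42,-40,-38,-36):
    f=lambda q:[rowof(q[0],X,gx,q[1])-r for X,r in zip(((60,32),(-31,32),(-30,84)),rows)]
    s=least_squares(f,(5,72)); print(gx,s.x.round(1),s.fun.round(1),'low',round(low((s.x[0],gx,s.x[1]),zt),1))
E
```

```text
-46 [ 5. 66.] [-2.9  3.5 -2.9] low 11.8
-44 [ 2.7 70.4] [-1.6  2.1 -1.6] low 9.9
-42 [ 0.6 74.2] [-0.6  0.8 -0.5] low 8.3
-40 [-1.4 77.6] [ 0.3 -0.5  0.3] low 5.3
-38 [-3.4 80.5] [ 1.2 -1.7  1. ] low 1.8
-36 [-5.2 83. ] [ 2.  -2.9  1.7] low -1.3
-46 [14.2 75.7] [ -7.1   9.3 -11.4] low -4.8
-44 [12.2 80. ] [-6.   8.7 -8.9] low -7.0
-42 [10.4 84.1] [-5.1  7.9 -7.2] low -9.2
-40 [ 8.6 87.8] [-4.3  7.  -5.8] low -11.1
-38 [ 6.9 91.2] [-3.6  6.1 -4.7] low -12.9
-36 [ 5.3 94.2] [-3.1  5.2 -3.8] low -14.4
```

```bash
python3 - <<'E'
from h import *
s=optics.capture('side'); w=optics.capture('wrist')
c=cv2.resize(s[205:285,320:420],(640,512)); a=cv2.resize(w[40:340,180:340],(160,300)); c[-300:,:160]=a
cv2.imwrite('pics/s3.png',c[...,::-1]); print(env.get_obs()['wrist_force'])
E
```

```text
[-0.23672408 -1.40076948  3.82278118]
```

View pics/s3.png

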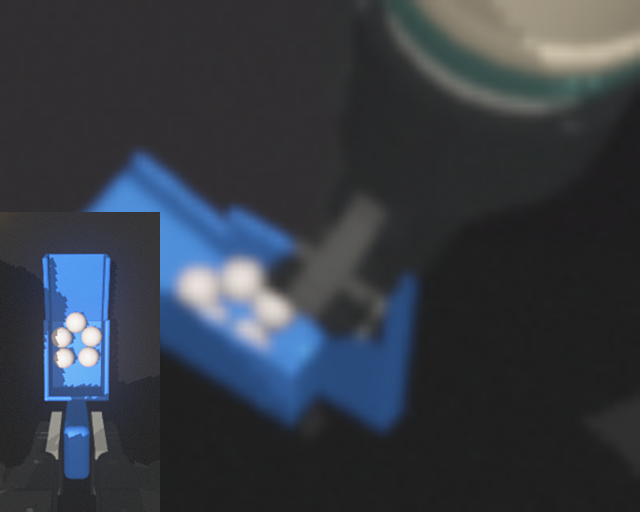

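```bash
python3 - <<'E'
from h import *
for gx,gz,th in((-43,84.5,0),(-41,84.5,0),(-41,76.3,0),(-41,76.3,4),(-41,76.3,8),(-41,80,4),(-41,80,8),(-38,80,8)): print(gx,gz,th,[round(rowof(th,X,gx,gz),1) for X in((60,32),(60,25),(-31,32),(-30,84))])
im=cv2.imread('pics/w3.png'); m=cv2.inRange(cv2.cvtColor(im,cv2.COLOR_BGR2HSV),(100,120,40),(125,255,255))
for r in (85,100,120,150,170,190,205,212,230,250,270,300):
    x=np.where(m[r,200:320])[0]+200; print(r,x.min() if len(x) else 0,x.max() if len(x) else 0)
im=cv2.imread('pics/w2.png'); m=cv2.inRange(cv2.cvtColor(im,cv2.COLOR_BGR2HSV),(100,120,40),(125,255,255))
print('w2')
for r in (57,70,90,120,150,170,190,205,212,230,250,270,300):
    x=np.where(m[r,200:320])[0]+200; print(r,x.min() if len(x) else 0,x.max() if len(x) else 0)
E
```

```text
-43 84.5 0 [np.float64(51.3), np.float64(52.6), np.float64(207.3), np.float64(246.4)]
-41 84.5 0 [np.float64(55.3), np.float64(56.5), np.float64(210.2), np.float64(250.1)]
-41 76.3 0 [np.float64(53.8), np.float64(55.1), np.float64(215.3), np.float64(259.3)]
-41 76.3 4 [np.float64(61.8), np.float64(63.6), np.float64(219.6), np.float64(257.4)]
-41 76.3 8 [np.float64(69.9), np.float64(72.2), np.float64(223.9), np.float64(255.6)]
-41 80 4 [np.float64(62.8), np.float64(64.5), np.float64(217.5), np.float64(253.7)]
-41 80 8 [np.float64(71.2), np.float64(73.4), np.float64(222.2), np.float64(252.4)]
-38 80 8 [np.float64(76.6), np.float64(78.7), np.float64(226.7), np.float64(258.4)]
85 223 289
100 223 290
120 224 289
150 223 289
170 224 289
190 223 288
205 224 288
212 224 288
230 247 265
250 244 268
270 244 269
300 244 269
w2
57 220 293
70 218 295
90 219 293
120 222 291
150 221 291
170 221 291
190 222 290
205 223 289
212 223 289
230 246 266
250 245 268
270 244 269
300 244 268
```

```bash
python3 - <<'E'
from h import *
S=cam('side')
def blob(im):
    m=cv2.inRange(cv2.cvtColor(im,cv2.COLOR_RGB2HSV),(100,120,40),(125,255,255)); m[:200]=0; m[275:]=0; m[:,:310]=0
    c=max(cv2.findContours(m,0,1)[0],key=cv2.contourArea)[:,0]; return [tuple(c[np.argmin(k)]) for k in (c[:,0],c[:,1],c[:,0]+2*c[:,1],-c[:,1])]
for n in('side0','s2'): print(n,blob(cv2.imread(f'pics/{n}.png')[...,::-1].copy()))
print('now',blob(optics.capture('side')))
yaw=np.radians(68.1); ex=np.array([np.cos(yaw),np.sin(yaw),0]); ey=np.array([-ex[1],ex[0],0]); ez=np.array([0,0,1])
o=np.array([.4633,-.1854,0])+.042*ex
def P(x,y,z,th,gx,gz,zt):
    a=np.radians(th); dx,dz=x-gx,z-gz; return np.array([.4633,-.1854,zt/1000])+ex*(dx*np.cos(a)+dz*np.sin(a))/1000+ez*(-dx*np.sin(a)+dz*np.cos(a))/1000+ey*y/1000
for th,gz,zt in((0,72.7,72.7),(0,72.7,83.2),(0,84.5,84.5),(8,77,84.5),(12,73,84.5)): print(th,gz,zt,[proj(S,P(x,y,z,th,-42,gz,zt)).round(1) for x,y,z in((60,20,32),(60,20,16),(60,-20,32),(-31,20,0))])
E
```

```text
side0 [(np.int32(324), np.int32(236)), (np.int32(338), np.int32(223)), (np.int32(338), np.int32(223)), (np.int32(370), np.int32(269))]
s2 [(np.int32(324), np.int32(235)), (np.int32(338), np.int32(221)), (np.int32(338), np.int32(221)), (np.int32(372), np.int32(268))]
now [(np.int32(329), np.int32(243)), (np.int32(341), np.int32(229)), (np.int32(341), np.int32(229)), (np.int32(379), np.int32(272))]
0 72.7 72.7 [array([324.2, 234.7]), array([323.2, 238.1]), array([335.6, 222. ]), array([357.2, 267.8])]
0 72.7 83.2 [array([324.8, 232.4]), array([323.8, 235.9]), array([336.4, 219.7]), array([358.2, 265.9])]
0 84.5 84.5 [array([324.2, 234.7]), array([323.2, 238.1]), array([335.6, 222. ]), array([357.2, 267.8])]
8 77 84.5 [array([326.5, 238.1]), array([326.4, 242.1]), array([337.9, 225.4]), array([362.2, 269.9])]
12 73 84.5 [array([327.7, 239.7]), array([328. , 243.9]), array([339.1, 227. ]), array([364.5, 270.5])]
```

The scoop pivots to about 12° with no noticeable slip, resting on its nose. Now lower it flat, grip firmly and transport.

jog_arm(offset=[[0, 0, 3], [0, 0, 3], [0, 0, 3], [0, 0, 2.5], [0, 0, 0], [0, 0, 0], [0, 0, 0], [0, 0, 0], [0, 0, 0], [0, 0, 0]], twist=[0, 0, 0, 0, 0, 0, 0, 0, 0, 0], fingers=[0.1395, 0.1395, 0.1395, 0.1395, 0.1395, 0.12, 0.1, 0.1, 0.1, 0.1], squeeze=60)

```text
time_s: 8.6
ee_pos: [0.4636, -0.1858, 0.073]
orientation: [0.0, 0.828, 0.561, 0.0]
wrist_force: [-1.2, -4.3, 5.9]
gripper_width: 0.0108
grip_force: 58.5
```

```bash
python3 - <<'E'
from h import *
im,m,b=tilt('pics/w4.png'); edges(im,m); o=env.get_obs(); print(o['grip_force'],o['gripper_width'],o['wrist_force'],o['ee_pos'])
# dish: yaw from foot plate / dish edges
T=cam('top')
t=cv2.imread('pics/top0.png'); s=cv2.imread('pics/side0.png'); 
for n,im in(('top',t),('side',s)):
    C=cam(n); h=cv2.cvtColor(im,cv2.COLOR_BGR2HSV); m=cv2.inRange(h,(4,80,80),(18,255,255)); k=np.zeros_like(m)
    if n=='top': k[185:230,190:205]=1
    else: k[175:222,180:204]=1
    ys,xs=np.where(m*k); pts=np.array([plane(C,x,y,.057)[:2] for x,y in zip(xs,ys)])
    l=cv2.fitLine(pts.astype(np.float32),cv2.DIST_HUBER,0,1e-4,1e-4).ravel(); u=(pts-l[2:])@l[:2]
    print(n,len(xs),'centre',(l[2:]+l[:2]*(u.min()+u.max())/2).round(4),'len',np.ptp(u).round(4),'dir',np.degrees(np.arctan2(l[1],l[0])))
E
```

```text
blob [  219    82    75   249 10515]
rows 82.0 219 234
58.47711682319641 0.010765443570823452 [-1.7313443  -3.63676214  5.63927425] [ 0.46353127 -0.1857601   0.0729888 ]
top 84 centre [0.4606 0.2049] len 0.1 dir 6.371609
side 131 centre [0.4565 0.2047] len 0.1035 dir 8.735512
```

```bash
python3 - <<'E'
from h import *
s=optics.capture('side'); w=cv2.imread('pics/w4.png')[...,::-1]; t=optics.capture('top')
m=cv2.inRange(cv2.cvtColor(s,cv2.COLOR_RGB2HSV),(100,120,40),(125,255,255)); m[:200]=0; m[275:]=0; m[:,:310]=0
c=max(cv2.findContours(m,0,1)[0],key=cv2.contourArea)[:,0]; print([tuple(c[np.argmin(k)]) for k in (c[:,0],c[:,1],-c[:,1])])
a=cv2.resize(s[205:285,320:420],(500,400),interpolation=2); b=cv2.resize(w[60:360,180:340],(300,560)); q=np.zeros((560,800,3),np.uint8); q[:400,:500]=a; q[:,500:]=b
q[400:560,:300]=cv2.resize(t[180:228,300:390],(300,160))
cv2.imwrite('pics/v5.png',q[...,::-1])
E
```

```text
[(np.int32(329), np.int32(242)), (np.int32(342), np.int32(228)), (np.int32(378), np.int32(273))]
```

View pics/v5.png

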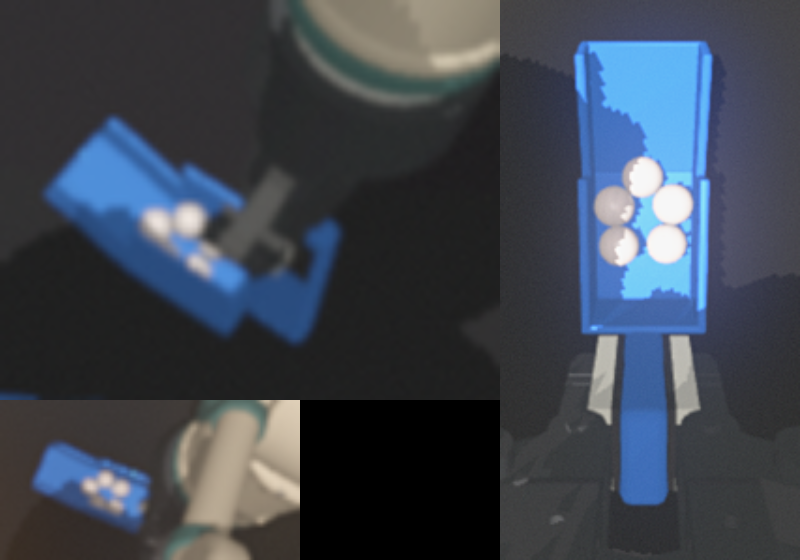

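The side view and wrist rows (lip 82, rear 234) show the scoop level again, but slid back about 13 mm, because the nose slid on the bench while the fin pivoted. So pivoting works. I'll regrip centred on the fin.

jog_arm(offset=[[0, 0, 0], [0, 0, 0], [-5, 0, 0], [-5, 0, 0], [-3, 0, 0], [0, 0, 0], [0, 0, 0], [0, 0, 0], [0, 0, 0], [0, 0, 0]], twist=[0, 0, 0, 0, 0, 0, 0, 0, 0, 0], fingers=[0.2, 0.25, 0.25, 0.25, 0.25, 0.2, 0.15, 0.1, 0.1, 0.1], squeeze=60)

```text
time_s: 9.75
ee_pos: [0.4587, -0.1977, 0.0729]
orientation: [0.0, 0.828, 0.561, 0.0]
wrist_force: [0.4, -0.8, 1.1]
gripper_width: 0.0107
grip_force: 58.7
```

```bash
python3 - <<'E'
from h import *
im,m,b=tilt('pics/w6.png'); edges(im,m); o=env.get_obs(); print(o['grip_force'],o['gripper_width'],o['wrist_force'],o['ee_pos'],np.degrees(np.arctan2(tool()[1][1,1],tool()[1][0,1])))
print([round(rowof(0,X,-43,73),1) for X in((60,27),(-31,32),(-30,84))])
E
```

```text
blob [  218    60    78   254 11516]
rows 60.0 220 267
58.71867656707764 0.011049340714655385 [-0.34109571 -1.06547516  1.49824206] [ 0.45870563 -0.19767373  0.07293079] -21.74286295080373
[np.float64(49.9), np.float64(214.5), np.float64(259.3)]
```

jog_arm(offset=[[0, 0, -3], [0, 0, -10], [0, 0, -16], [0, 0, -18], [0, 0, -18], [0, 0, -18], [0, 0, -15], [0, 0, -9], [0, 0, 0], [0, 0, 0]], twist=[0, 0, 0, 0, 0, 0, 0, 0, 0, 0], fingers=[0.1, 0.1, 0.1, 0.1, 0.1, 0.1, 0.1, 0.1, 0.1, 0.1])

```text
time_s: 10.8
ee_pos: [0.4581, -0.1972, 0.1795]
orientation: [-0.0, 0.828, 0.561, -0.0]
wrist_force: [0.5, 0.1, -2.0]
gripper_width: 0.0107
grip_force: 58.6
```

```bash
python3 - <<'E'
from h import *
im,m,b=tilt('pics/w7.png'); m[:,:200]=0; edges(im,m); o=env.get_obs(); print(o['grip_force'],o['wrist_force'])
h=cv2.cvtColor(im,cv2.COLOR_RGB2HSV); w=cv2.inRange(h,(0,0,150),(180,80,255)); w[:, :215]=0; w[:,300:]=0; w[215:]=0; print('ball px',(w>0).sum())
plan([.4704,.1141,.18],7.5,18)
E
```

```text
blob [  218    60    77   254 11561]
rows 60.0 220 267
58.652374148368835 [-0.1858637   0.45636633 -2.32264085]
ball px 1758
at [ 0.4579 -0.1971  0.1791] yaw -21.76 twist/row -1.63
[[16.3, -5.8, -0.0], [16.5, -5.3, -0.0], [16.6, -4.8, -0.0], [16.7, -4.4, -0.0], [16.9, -3.9, -0.0], [17.0, -3.4, -0.0], [17.1, -2.9, -0.0], [17.1, -2.4, -0.0], [17.2, -1.9, -0.0], [17.2, -1.4, -0.0], [17.3, -1.0, -0.0], [17.3, -0.5, -0.0], [17.3, 0.0, -0.0], [17.3, 0.5, -0.0], [17.3, 1.0, -0.0], [17.2, 1.5, -0.0], [17.2, 2.0, -0.0], [17.1, 2.5, -0.0]]
```

Held rigidly and level (rows unchanged). Transporting.

jog_arm(offset=[[8, -3, 0], [16.4, -5.5, 0], [16.5, -5, 0], [16.7, -4.5, 0], [16.8, -4, 0], [17, -3.5, 0], [17, -3, 0], [17.1, -2.5, 0], [17.2, -2, 0], [17.2, -1.5, 0]], twist=[-1.6, -1.6, -1.6, -1.6, -1.6, -1.6, -1.6, -1.6, -1.6, -1.6], fingers=[0.1, 0.1, 0.1, 0.1, 0.1, 0.1, 0.1, 0.1, 0.1, 0.1])

```text
time_s: 11.85
ee_pos: [0.4635, -0.032, 0.1791]
orientation: [-0.001, 0.741, 0.672, -0.0]
wrist_force: [1.1, 0.3, -1.5]
gripper_width: 0.0108
grip_force: 58.7
```

jog_arm(offset=[[17.2, -1, 0], [17.3, -0.5, 0], [17.3, 0, 0], [17.3, 0.5, 0], [17.3, 1, 0], [17.2, 1.5, 0], [17, 2, 0], [15, 2, 0], [8, 1, 0], [0, 0, 0]], twist=[-1.6, -1.6, -1.6, -1.6, -1.6, -1.6, -1.6, -1.6, 0, 0], fingers=[0.1, 0.1, 0.1, 0.1, 0.1, 0.1, 0.1, 0.1, 0.1, 0.1])

```text
time_s: 12.85
ee_pos: [0.4697, 0.1114, 0.1793]
orientation: [-0.001, 0.662, 0.75, -0.0]
wrist_force: [-0.1, -0.1, -1.4]
gripper_width: 0.0107
grip_force: 58.7
```

```bash
python3 - <<'E'
from h import *
plan([.4704,.1141,.135],7.5,6)
C=cam('wrist'); im=optics.capture('wrist'); cv2.imwrite('pics/w8.png',im[...,::-1]); s=optics.capture('side')
h=cv2.cvtColor(im,cv2.COLOR_RGB2HSV); m=cv2.inRange(h,(4,80,80),(18,255,255))
for c in cv2.findContours(m,0,2)[0]:
    if cv2.contourArea(c)>40:
        r=cv2.minAreaRect(c); print(np.round(r[0],1),np.round(r[1],1),r[2].__round__(1),[plane(C,*q,.057)[:2].round(4).tolist() for q in cv2.boxPoints(r)],plane(C,*r[0],.057).round(4))
v=cv2.resize(im,(640,480)); v[:190,430:]=cv2.resize(s[160:240,150:240],(210,190)); cv2.imwrite('pics/v8.png',v[...,::-1])
E
```

```text
at [0.4697 0.1114 0.1793] yaw 7.13 twist/row -0.06
[[0.4, 0.2, 7.4], [0.4, 0.2, 7.4], [0.4, 0.2, 7.4], [0.4, 0.2, 7.4], [0.4, 0.2, 7.4], [0.4, 0.2, 7.4]]
[ 34.7 249.3] [22.6 44.5] 82.9 [[0.2502, 0.0342], [0.2915, 0.0452], [0.292, 0.0216], [0.2495, 0.0101]] [0.2709 0.028  0.057 ]
[302.   72.5] [ 7. 14.] 90.0 [[0.486, 0.2123], [0.4966, 0.2136], [0.4975, 0.2087], [0.4868, 0.2073]] [0.4917 0.2105 0.057 ]
```

View pics/v8.png

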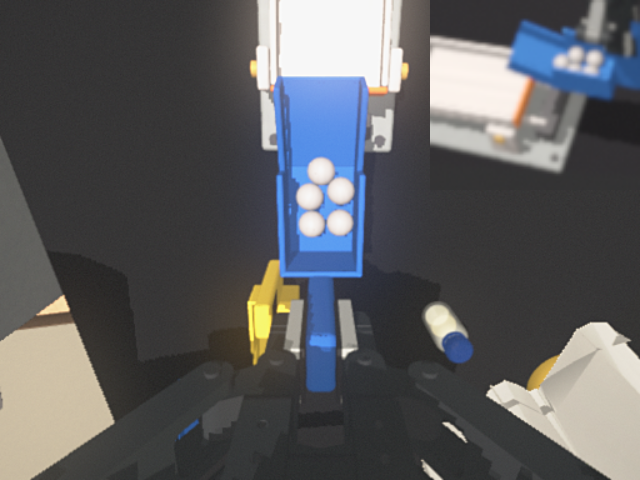

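The view shows the scoop aligned with the dish, its lip (276–366, 78) just over the orange rim (row ≈89), and the right part of the rim at (295–309, 72) px. Descending to just above contact.

jog_arm(offset=[[1, 1, 6], [1, 1, 10], [1, 1, 12], [0.5, 0.2, 12], [0, 0, 9], [0, 0, 4], [0, 0, 2], [0, 0, 0], [0, 0, 0], [0, 0, 0]], twist=[0, 0, 0, 0, 0, 0, 0, 0, 0, 0], fingers=[0.1, 0.1, 0.1, 0.1, 0.1, 0.1, 0.1, 0.1, 0.1, 0.1])

```text
time_s: 13.95
ee_pos: [0.4735, 0.1144, 0.1253]
orientation: [0.0, 0.662, 0.749, 0.0]
wrist_force: [-1.0, -0.5, -1.9]
gripper_width: 0.0108
grip_force: 58.7
```

jog_arm(offset=[[0, 0, 0.5], [0, 0, 0.5], [0, 0, 0.5], [0, 0, 0.5], [0, 0, 0.5], [0, 0, 0.5], [0, 0, 0], [0, 0, 0], [0, 0, 0], [0, 0, 0]], twist=[0, 0, 0, 0, 0, 0, 0, 0, 0, 0], fingers=[0.1, 0.1, 0.1, 0.1, 0.1, 0.1, 0.1, 0.1, 0.1, 0.1])

```text
time_s: 14.95
ee_pos: [0.4731, 0.1143, 0.1218]
orientation: [0.0, 0.662, 0.749, 0.0]
wrist_force: [-0.2, 0.4, -1.9]
gripper_width: 0.0107
grip_force: 58.7
```

jog_arm(offset=[[0, 0, 0.5], [0, 0, 0.5], [0, 0, 0.5], [0, 0, 0.5], [0, 0, 0], [0, 0, 0], [0, 0, 0], [0, 0, 0], [0, 0, 0], [0, 0, 0]], twist=[0, 0, 0, 0, 0, 0, 0, 0, 0, 0], fingers=[0.1, 0.1, 0.1, 0.1, 0.1, 0.1, 0.1, 0.1, 0.1, 0.1])

```text
time_s: 15.95
ee_pos: [0.4731, 0.1143, 0.1198]
orientation: [-0.0, 0.662, 0.749, 0.0]
wrist_force: [-0.0, -0.7, -1.7]
gripper_width: 0.0108
grip_force: 58.7
```

```bash
python3 - <<'E'
from h import *
f=[]
for i in range(3):
    im,m,b=tilt(); f.append(env.get_obs()['wrist_force'])
print(np.round(f,2)); m[:,:200]=0; edges(im,m); print(tool()[0])
E
```

```text
blob [  219    62    75   252 10995]
blob [  219    62    75   252 10994]
blob [  219    62    75   252 10988]
[[ 0.43  0.57 -1.48]
 [ 0.56  0.76 -1.64]
 [ 0.06  0.59 -1.43]]
rows 62.0 220 267
[0.47307932 0.11432434 0.11980224]
```

jog_arm(offset=[[0, 0, 0.5], [0, 0, 0.5], [0, 0, 0.5], [0, 0, 0.5], [0, 0, 0], [0, 0, 0], [0, 0, 0], [0, 0, 0], [0, 0, 0], [0, 0, 0]], twist=[0, 0, 0, 0, 0, 0, 0, 0, 0, 0], fingers=[0.1, 0.1, 0.1, 0.1, 0.1, 0.1, 0.1, 0.1, 0.1, 0.1])

```text
time_s: 17.1
ee_pos: [0.4731, 0.1143, 0.1178]
orientation: [-0.0, 0.662, 0.749, 0.0]
wrist_force: [0.0, -0.7, -2.2]
gripper_width: 0.0107
grip_force: 58.7
```

```bash
python3 - <<'E'
from h import *
f=[]
for i in range(3):
    im,m,b=tilt(); f.append(env.get_obs()['wrist_force'])
print(np.round(f,2)); m[:,:200]=0; edges(im,m); print(tool()[0])
E
```

```text
blob [  219    62    75   252 11005]
blob [  219    62    75   252 11000]
blob [  219    62    75   252 10995]
[[-0.34  0.49 -2.01]
 [ 0.54  0.36 -2.3 ]
 [-0.38 -0.42 -2.12]]
rows 62.0 220 266
[0.47308633 0.11432118 0.11778378]
```

jog_arm(offset=[[0, 0, 0.5], [0, 0, 0.5], [0, 0, 0.5], [0, 0, 0.5], [0, 0, 0.5], [0, 0, 0], [0, 0, 0], [0, 0, 0], [0, 0, 0], [0, 0, 0]], twist=[0, 0, 0, 0, 0, 0, 0, 0, 0, 0], fingers=[0.1, 0.1, 0.1, 0.1, 0.1, 0.1, 0.1, 0.1, 0.1, 0.1])

```text
time_s: 18.25
ee_pos: [0.4735, 0.1138, 0.1163]
orientation: [0.001, 0.662, 0.749, 0.0]
wrist_force: [-1.8, -3.2, 7.4]
gripper_width: 0.0107
grip_force: 60.0
```

```bash
python3 - <<'E'
from h import *
f=[]
for i in range(3):
    im,m,b=tilt(); f.append(env.get_obs()['wrist_force'])
cv2.imwrite('pics/w9.png',im[...,::-1])
print(np.round(f,2)); m[:,:200]=0; edges(im,m); print(tool()[0])
C=cam('wrist'); print([proj(C,X).round(1) for X in ([.4605,.2060,.057],[.4962,.2107,.057],[.4248,.2013,.057])])
h=cv2.cvtColor(im,cv2.COLOR_RGB2HSV); o=cv2.inRange(h,(4,80,80),(18,255,255)); o[:, :200]=0;o[120:]=0; ys,xs=np.where(o); print(xs.min() if len(xs) else 0, np.percentile(xs,[0,50,100]) if len(xs) else 0, np.percentile(ys,[0,50,100]) if len(xs) else 0)
E
```

```text
blob [  218    60    76   254 11115]
blob [  218    60    76   254 11136]
blob [  218    60    76   254 11121]
[[-1.7  -3.96  7.77]
 [-1.23 -4.01  7.17]
 [-1.27 -3.63  7.11]]
rows 60.0 219 266
[0.47355444 0.11384414 0.11628446]
[array([254.7,  72.4]), array([317.6,  72. ]), array([191.9,  72.9])]
200 [200. 303. 341.] [41. 69. 76.]
```

Contact of about 9 N net on the rim with the scoop level: step 1 is done. The centre of mass would hang under this high grip at only ~29°, so I'll regrip lower on the fin at a bench spot beside the work, then return.

jog_arm(offset=[[0, 0, -3], [0, 0, -8], [0, 0, -12], [-3, 5, -10], [-10, 9, -5], [-15, 10, 0], [-16, 10, 0], [-16, 10, 0], [-12, 6, 0], [-4, 2, 0]], twist=[0, 0, 0, 0, 0, 0, 0, 0, 0, 0], fingers=[0.1, 0.1, 0.1, 0.1, 0.1, 0.1, 0.1, 0.1, 0.1, 0.1])

```text
time_s: 19.4
ee_pos: [0.5351, 0.0434, 0.1527]
orientation: [-0.0, 0.663, 0.748, -0.0]
wrist_force: [-0.7, 0.4, -1.6]
gripper_width: 0.0108
grip_force: 58.7
```

```bash
python3 - <<'E'
from h import *
im,m,b=tilt('pics/w10.png'); m[:,:200]=0; edges(im,m); p,R=tool(); print(p,np.degrees(np.arctan2(R[1,1],R[0,1])))
E
```

```text
blob [  218    60    77   254 11565]
rows 60.0 220 268
[0.53488294 0.04353462 0.15275865] 6.929271835836166
```

jog_arm(offset=[[0, 0, 10], [0, 0, 18], [0, 0, 20], [0, 0, 18], [0, 0, 9], [0, 0, 3.5], [0, 0, 1.5], [0, 0, 0], [0, 0, 0], [0, 0, 0]], twist=[0, 0, 0, 0, 0, 0, 0, 0, 0, 0], fingers=[0.1, 0.1, 0.1, 0.1, 0.1, 0.1, 0.1, 0.1, 0.14, 0.16])

```text
time_s: 20.45
ee_pos: [0.5348, 0.0453, 0.0742]
orientation: [0.001, 0.662, 0.749, 0.001]
wrist_force: [0.3, -0.3, 0.0]
gripper_width: 0.014
grip_force: 0.0
```

jog_arm(offset=[[0, 0, 0], [-3, 0, 0], [-3, 0, 4], [0, 0, 7], [0, 0, 8], [0, 0, 4.5], [0, 0, 0], [0, 0, 0], [0, 0, 0], [0, 0, 0]], twist=[0, 0, 0, 0, 0, 0, 0, 0, 0, 0], fingers=[0.2, 0.22, 0.22, 0.22, 0.22, 0.2, 0.15, 0.1, 0.1, 0.1])

```text
time_s: 21.45
ee_pos: [0.5347, 0.0394, 0.0498]
orientation: [-0.0, 0.662, 0.749, 0.0]
wrist_force: [0.1, -0.2, -0.8]
gripper_width: 0.0115
grip_force: 58.7
```

```bash
python3 - <<'E'
from h import *
im,m,b=tilt('pics/w11.png'); m[:,:200]=0; edges(im,m); o=env.get_obs(); print(tool()[0],o['wrist_force'],o['grip_force'])
for gx in(-45,-43,-41):print([round(rowof(0,X,gx,49.5),1) for X in((60,27),(-31,32),(-30,84))])
E
```

```text
blob [  211    47    92   301 14126]
rows 47.0 208 227
[0.53475409 0.03935087 0.04990001] [ 0.37419042  0.17374504 -2.23878487] 58.7259703874588
[np.float64(40.6), np.float64(229.7), np.float64(290.3)]
[np.float64(45.5), np.float64(233.1), np.float64(294.8)]
[np.float64(50.4), np.float64(236.5), np.float64(299.3)]
```

Regripped lower (grasp ≈54 mm up). Returning to the rim.

jog_arm(offset=[[0, 0, -6], [0, 0, -12], [0, 0, -16], [0, 0, -16], [2, -3, -14], [8, -8, -8], [16, -11, -3], [17, -11, 0], [16, -10, 0], [11, -6, 0]], twist=[0, 0, 0, 0, 0, 0, 0, 0, 0, 0], fingers=[0.1, 0.1, 0.1, 0.1, 0.1, 0.1, 0.1, 0.1, 0.1, 0.1])

```text
time_s: 22.5
ee_pos: [0.4746, 0.1044, 0.1245]
orientation: [-0.001, 0.662, 0.75, -0.001]
wrist_force: [-0.9, -0.2, -1.8]
gripper_width: 0.0112
grip_force: 58.8
```

jog_arm(offset=[[4, -2, 2], [2, 0, 6], [0, 0, 9], [0, 0, 7], [0, 0, 3], [0, 0, 1], [0, 0, 0], [0, 0, 0], [0, 0, 0], [0, 0, 0]], twist=[0, 0, 0, 0, 0, 0, 0, 0, 0, 0], fingers=[0.1, 0.1, 0.1, 0.1, 0.1, 0.1, 0.1, 0.1, 0.1, 0.1])

```text
time_s: 23.5
ee_pos: [0.475, 0.1085, 0.0971]
orientation: [0.0, 0.662, 0.749, 0.0]
wrist_force: [-0.5, 0.4, -1.4]
gripper_width: 0.0114
grip_force: 58.8
```

```bash
python3 - <<'E'
from h import *
im,m,b=tilt('pics/w12.png'); m[:,:200]=0; edges(im,m); o=env.get_obs(); print(o['wrist_force'],o['grip_force'])
plan([.4743,.1079,.0935],7.1,4)
E
```

```text
blob [  213    49    89   299 15295]
rows 49.0 232 239
[-0.90167024  0.40887025 -0.49737352] 58.80746841430664
at [0.4749 0.1085 0.097 ] yaw 7.04 twist/row -0.02
[[-0.1, -0.2, 0.9], [-0.1, -0.2, 0.9], [-0.1, -0.2, 0.9], [-0.1, -0.2, 0.9]]
```

jog_arm(offset=[[0, -0.5, 1], [0, 0, 1], [0, 0, 1], [0, 0, 0.7], [0, 0, 0.5], [0, 0, 0.4], [0, 0, 0], [0, 0, 0], [0, 0, 0], [0, 0, 0]], twist=[0, 0, 0, 0, 0, 0, 0, 0, 0, 0], fingers=[0.1, 0.1, 0.1, 0.1, 0.1, 0.1, 0.1, 0.1, 0.1, 0.1])

```text
time_s: 24.55
ee_pos: [0.4744, 0.1084, 0.0924]
orientation: [0.0, 0.662, 0.749, 0.0]
wrist_force: [-1.7, -1.6, 2.2]
gripper_width: 0.0114
grip_force: 59.3
```

jog_arm(offset=[[0, 0, -0.4], [0, 0, 0], [0, 0, 0], [0, 0, 0], [0, 0, 0], [0, 0, 0], [0, 0, 0], [0, 0, 0], [0, 0, 0], [0, 0, 0]], twist=[0, 0, 0, 0, 0, 0, 0, 0, 0, 0], fingers=[0.13, 0.135, 0.137, 0.138, 0.139, 0.1395, 0.1395, 0.1395, 0.1395, 0.1395], squeeze=20)

```text
time_s: 25.55
ee_pos: [0.4744, 0.1084, 0.0926]
orientation: [0.0, 0.662, 0.749, 0.0]
wrist_force: [-0.1, -0.9, -0.8]
gripper_width: 0.0121
grip_force: 5.6
```

```bash
python3 - <<'E'
from h import *
im,m,b=tilt('pics/w13.png'); m[:,:200]=0; edges(im,m); o=env.get_obs(); print(o['wrist_force'],o['grip_force'],o['gripper_width'])
E
```

```text
blob [  212    48    89   300 15420]
rows 48.0 232 267
[-0.16239479 -0.82441595 -0.92475803] 5.583731308579445 0.012147845491369748
```

jog_arm(offset=[[0, 0, 0], [0.5, 0, -1.5], [1, 0, -2], [1, 0, -2.2], [1, 0, -2.2], [1.2, 0, -2.2], [1.2, 0, -2.2], [1.3, 0, -2.2], [1.3, 0, -2.1], [0, 0, 0]], twist=[0, 0, 0, 0, 0, 0, 0, 0, 0, 0], fingers=[0.14, 0.14, 0.14, 0.14, 0.14, 0.14, 0.14, 0.14, 0.14, 0.14])

```text
time_s: 26.6
ee_pos: [0.4734, 0.1171, 0.1095]
orientation: [0.0, 0.662, 0.749, 0.0]
wrist_force: [0.1, -0.0, -0.4]
gripper_width: 0.0121
grip_force: 2.6
```

```bash
python3 - <<'E'
from h import *
im,m,b=tilt('pics/w14.png'); m[:,:200]=0; edges(im,m); o=env.get_obs(); print(o['wrist_force'],o['grip_force'],o['gripper_width'])
for th in(0,5,10,15,20): print(th,[round(rowof(th,X,-42.4,49.5),1) for X in((60,27),(-31,32))])
E
```

```text
blob [  217    70    79   271 12977]
rows 70.0 238 281
[-0.00387355 -0.58805277 -1.9223247 ] 2.64246616512537 0.01195466316424896
0 [np.float64(47.0), np.float64(234.1)]
5 [np.float64(54.6), np.float64(235.9)]
10 [np.float64(62.9), np.float64(238.0)]
15 [np.float64(71.7), np.float64(240.2)]
20 [np.float64(80.8), np.float64(242.7)]
```

Pivoting works: lip row 48→70, about 13° nose-down on the rim. Continue along the arc.

jog_arm(offset=[[1, 0, -1.5], [1.2, 0, -1.7], [1.2, 0, -1.7], [1.2, 0, -1.7], [1.3, 0, -1.7], [1.3, 0, -1.7], [1.4, 0, -1.6], [1.4, 0, -1.6], [1.4, 0, -1.6], [0, 0, 0]], twist=[0, 0, 0, 0, 0, 0, 0, 0, 0, 0], fingers=[0.1399, 0.1399, 0.1399, 0.1399, 0.1399, 0.1399, 0.1399, 0.1399, 0.1399, 0.1399])

```text
time_s: 27.65
ee_pos: [0.472, 0.1284, 0.1243]
orientation: [0.0, 0.662, 0.749, 0.0]
wrist_force: [-0.9, -0.6, -0.5]
gripper_width: 0.012
grip_force: 2.6
```

```bash
python3 - <<'E'
from h import *
im,m,b=tilt('pics/w15.png'); m[:,:200]=0; edges(im,m); o=env.get_obs(); print(o['wrist_force'],o['grip_force'],o['gripper_width'])
for th in(15,20,25,30,40): print(th,[round(rowof(th,X,-42.4,49.5),1) for X in((60,27),(-31,32))])
E
```

```text
blob [  220    91    74   242 10937]
rows 91.0 233 240
[ 0.1751972  -0.69431027 -1.73863109] 2.6256946474313736 0.0120285096004552
15 [np.float64(71.7), np.float64(240.2)]
20 [np.float64(80.8), np.float64(242.7)]
25 [np.float64(90.3), np.float64(245.3)]
30 [np.float64(100.0), np.float64(248.0)]
40 [np.float64(119.9), np.float64(253.9)]
```

jog_arm(offset=[[1.5, 0, -1.5], [1.5, 0, -1.5], [1.6, 0, -1.5], [1.6, 0, -1.4], [1.6, 0, -1.4], [1.6, 0, -1.4], [1.7, 0, -1.4], [1.7, 0, -1.3], [1.7, 0, -1.3], [0, 0, 0]], twist=[0, 0, 0, 0, 0, 0, 0, 0, 0, 0], fingers=[0.1399, 0.1399, 0.1399, 0.1399, 0.1399, 0.1399, 0.1399, 0.1399, 0.1399, 0.1399])

```text
time_s: 28.7
ee_pos: [0.4702, 0.1428, 0.137]
orientation: [0.0, 0.662, 0.749, 0.0]
wrist_force: [0.5, -0.5, -0.4]
gripper_width: 0.0118
grip_force: 2.7
```

```bash
python3 - <<'E'
from h import *
im,m,b=tilt('pics/w16.png'); m[:,:200]=0; edges(im,m); o=env.get_obs(); print(o['wrist_force'],o['grip_force'],o['gripper_width'])
s=optics.capture('side'); v=cv2.resize(im,(640,480)); v[:250,400:]=cv2.resize(s[140:240,140:236],(240,250)); cv2.imwrite('pics/v16.png',v[...,::-1])
E
```

```text
blob [  221   111    74   214 10370]
rows 126.0 225 257
[-0.07709134  0.46204683 -1.56534996] 2.6870450377464294 0.011986958927238276
```

View pics/v16.png

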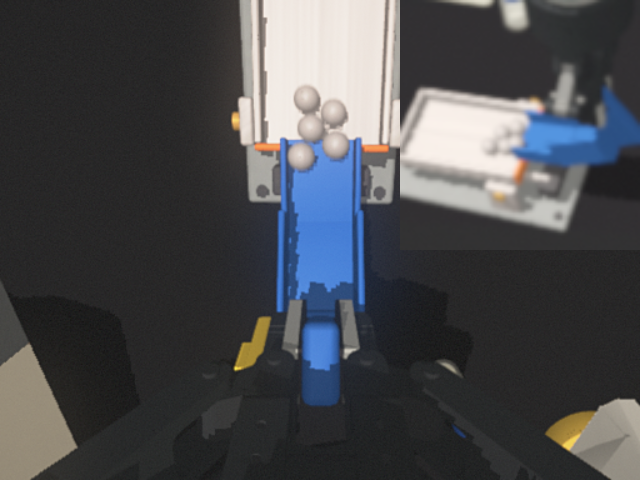

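The balls are running out: all five are at the lip or dish entry (300–335, 95–155), moving into the dish. Tilt a little more and wait.

jog_arm(offset=[[1.5, 0, -1], [1.5, 0, -1], [1.5, 0, -1], [1.5, 0, -1], [1.5, 0, -1], [0, 0, 0], [0, 0, 0], [0, 0, 0], [0, 0, 0], [0, 0, 0]], twist=[0, 0, 0, 0, 0, 0, 0, 0, 0, 0], fingers=[0.1399, 0.1399, 0.1399, 0.1399, 0.1399, 0.1399, 0.1399, 0.1399, 0.1399, 0.1399])

```text
time_s: 29.8
ee_pos: [0.4692, 0.15, 0.1417]
orientation: [-0.0, 0.662, 0.749, 0.0]
wrist_force: [-0.7, 0.2, -0.2]
gripper_width: 0.0119
grip_force: 2.6
```

```bash
cat >> h.py <<'E'
def balls(im):
    g=cv2.cvtColor(im,cv2.COLOR_RGB2GRAY); c=cv2.HoughCircles(cv2.GaussianBlur(g,(3,3),0),cv2.HOUGH_GRADIENT,1,12,param1=120,param2=11,minRadius=7,maxRadius=14)
    return [] if c is None else [x.round().tolist() for x in c[0] if 195<x[0]<315 and x[1]<260]
E
python3 - <<'E'
from h import *
im,m,b=tilt('pics/w17.png'); m[:,:200]=0; edges(im,m); o=env.get_obs(); print(o['wrist_force'],o['grip_force'])
print(balls(im)); v=im[:200,180:330]; cv2.imwrite('pics/v17.png',cv2.resize(v,(450,600))[...,::-1])
E
```

```text
blob [  221   110    73   215 11075]
rows 112.0 225 258
[ 0.26008051  0.14782892 -1.5688338 ] 2.587868794798851
[[216.0, 118.0, 13.0], [298.0, 114.0, 13.0], [314.0, 106.0, 13.0], [300.0, 158.0, 8.0]]
```

View pics/v17.png

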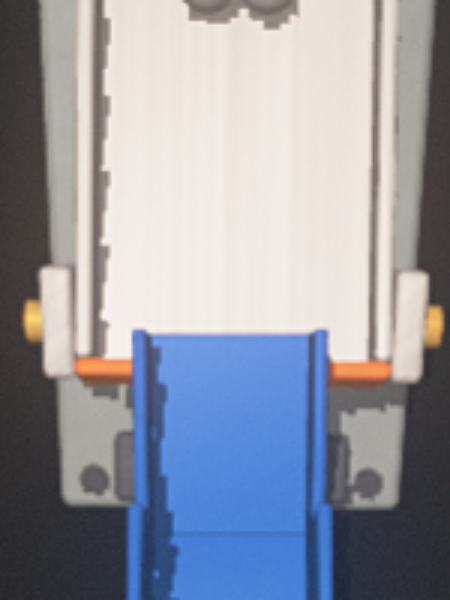

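The scoop is empty, with balls visible at the far end of the dish (215–270, 5 in the crop). Grip firmly and lift away.

jog_arm(offset=[[0, 0, 0], [0, 0, 0], [0, 0, -3], [0, 0, -8], [0, 0, -14], [0, 0, -16], [-6, 3, -8], [-14, 8, 0], [-16, 10, 0], [-16, 11, 0]], twist=[0, 0, 0, 0, 0, 0, 0, 0, 0, 0], fingers=[0.12, 0.1, 0.1, 0.1, 0.1, 0.1, 0.1, 0.1, 0.1, 0.1], squeeze=40)

```text
time_s: 30.85
ee_pos: [0.5079, 0.1008, 0.1903]
orientation: [0.0, 0.662, 0.749, -0.0]
wrist_force: [0.5, 0.1, -0.3]
gripper_width: 0.0113
grip_force: 39.9
```

jog_arm(offset=[[-14, 11, 0], [-12, 10, 0], [-8, 6, 0], [-2, 2, 6], [0, 0, 16], [0, 0, 20], [0, 0, 20], [0, 0, 16], [0, 0, 8], [0, 0, 3]], twist=[0, 0, 0, 0, 0, 0, 0, 0, 0, 0], fingers=[0.1, 0.1, 0.1, 0.1, 0.1, 0.1, 0.1, 0.1, 0.1, 0.1])

```text
time_s: 31.85
ee_pos: [0.5396, 0.0705, 0.1007]
orientation: [-0.001, 0.662, 0.749, -0.001]
wrist_force: [0.5, 0.6, -1.1]
gripper_width: 0.0116
grip_force: 39.8
```

```bash
python3 - <<'E'
from h import *
im,m,b=tilt('pics/w18.png'); m[:,:200]=0; edges(im,m); o=env.get_obs(); print(tool()[0],o['wrist_force'],o['grip_force'])
for n in('top','side'):
    t=optics.capture(n); cv2.imwrite(f'pics/{n}18.png',t[...,::-1])
    h=cv2.cvtColor(t,cv2.COLOR_RGB2HSV); m=cv2.inRange(h,(4,80,80),(18,255,255)); k=np.zeros_like(m)
    if n=='top': k[185:230,188:206]=1
    else: k[175:222,178:206]=1
    ys,xs=np.where(m*k); print(n,len(xs),xs.mean(),ys.mean())
    m0=cv2.inRange(cv2.cvtColor(cv2.imread(f'pics/{n}0.png'),cv2.COLOR_BGR2HSV),(4,80,80),(18,255,255)); ys,xs=np.where(m0*k); print('was',len(xs),xs.mean(),ys.mean())
E
```

```text
blob [ 220  109   77  216 6677]
rows 110.0 227 257
[0.53996679 0.07041957 0.10091929] [-0.61053025  0.61573525 -1.47326557] 39.80613827705383
top 9 190.77777777777777 189.11111111111111
was 86 195.03488372093022 206.06976744186048
side 156 189.96153846153845 196.62820512820514
was 136 190.78676470588235 198.0808823529412
```

The rim has risen 1.5 px in the side view, so the dish is tipped. Now lower the scoop, loosen the grip and let the bench swing it level.

jog_arm(offset=[[0, 0, 4], [0, 0, 4], [0, 0, 3], [0, 0, 2], [0, 0, 0], [0, 0, 0], [-1, 0, 1.5], [-2, 0, 2], [-2.5, 0, 2.2], [-2.5, 0, 2.2]], twist=[0, 0, 0, 0, 0, 0, 0, 0, 0, 0], fingers=[0.13, 0.13, 0.13, 0.13, 0.138, 0.1395, 0.1399, 0.1399, 0.1399, 0.1399], squeeze=20)

```text
time_s: 33.0
ee_pos: [0.5415, 0.0619, 0.0806]
orientation: [0.0, 0.662, 0.749, -0.0]
wrist_force: [-0.4, -0.6, -0.7]
gripper_width: 0.012
grip_force: 3.2
```

jog_arm(offset=[[-2.5, 0, 2.2], [-2.5, 0, 2.2], [-2.5, 0, 2.2], [-2.5, 0, 2.2], [-2.5, 0, 2.2], [-2.5, 0, 2.2], [-2.5, 0, 2.2], [-2.5, 0, 2.2], [-2.5, 0, 2.2], [0, 0, 0]], twist=[0, 0, 0, 0, 0, 0, 0, 0, 0, 0], fingers=[0.1399, 0.1399, 0.1399, 0.1399, 0.1399, 0.1399, 0.1399, 0.1399, 0.1399, 0.1399])

```text
time_s: 34.0
ee_pos: [0.5444, 0.0394, 0.0608]
orientation: [0.0, 0.662, 0.749, -0.0]
wrist_force: [-0.2, -1.3, 0.8]
gripper_width: 0.0122
grip_force: 3.4
```

```bash
python3 - <<'E'
from h import *
im,m,b=tilt('pics/w19.png'); m[:,:200]=0; edges(im,m); o=env.get_obs(); print(tool()[0],o['wrist_force'],o['grip_force'])
for th in(0,5,10,15): print(th,[round(rowof(th,X,-42.4,49.5),1) for X in((60,27),(-31,32))])
E
```

```text
blob [  217    74    81   268 11209]
rows 74.0 224 236
[0.54441873 0.03974691 0.06081596] [ 0.01459792 -1.62988033  1.50767132] 3.3456972241401672
0 [np.float64(47.0), np.float64(234.1)]
5 [np.float64(54.6), np.float64(235.9)]
10 [np.float64(62.9), np.float64(238.0)]
15 [np.float64(71.7), np.float64(240.2)]
```

jog_arm(offset=[[-2.5, 0, 1.6], [-2.5, 0, 1.6], [-2.3, 0, 1.6], [-2.3, 0, 1.6], [-2.2, 0, 1.6], [-2, 0, 1.6], [-2, 0, 1.5], [0, 0, 0], [0, 0, 0], [0, 0, 0]], twist=[0, 0, 0, 0, 0, 0, 0, 0, 0, 0], fingers=[0.1399, 0.1399, 0.1399, 0.1399, 0.1399, 0.1399, 0.1399, 0.1399, 0.1399, 0.1399])

```text
time_s: 35.05
ee_pos: [0.5461, 0.0242, 0.05]
orientation: [0.0, 0.662, 0.749, -0.0]
wrist_force: [-1.4, -0.4, 3.0]
gripper_width: 0.012
grip_force: 3.5
```

```bash
python3 - <<'E'
from h import *
im,m,b=tilt('pics/w20.png'); m[:,:200]=0; edges(im,m); o=env.get_obs(); print(tool()[0],o['wrist_force'],o['grip_force'])
E
```

```text
blob [  211    46    92   301 14509]
rows 46.0 232 241
[0.54605439 0.02416727 0.04997583] [-1.23728661  0.27357942  2.35765597] 3.54567289352417
```

Level again (lip row 46). Release and retreat straight up.

jog_arm(offset=[[0, 0, 0], [0, 0, 0], [0, 0, 0], [0, 0, 0], [0, 0, -5], [0, 0, -15], [0, 0, -25], [0, 0, -35], [0, 0, -40], [0, 0, -40]], twist=[0, 0, 0, 0, 0, 0, 0, 0, 0, 0], fingers=[0.15, 0.18, 0.22, 0.25, 0.25, 0.25, 0.25, 0.25, 0.25, 0.25])

```text
time_s: 36.1
ee_pos: [0.5458, 0.0242, 0.2116]
orientation: [-0.0, 0.662, 0.749, -0.0]
wrist_force: [0.4, -0.6, 0.2]
gripper_width: 0.0214
grip_force: 0.0
```

jog_arm(offset=[[-40, 0, 0], [-40, 0, 0], [-30, 0, 0], [-20, 0, 0], [-20, 0, 0], [0, 0, 0], [0, 0, 0], [0, 0, 0], [0, 0, 0], [0, 0, 0]], twist=[0, 0, 0, 0, 0, 0, 0, 0, 0, 0], fingers=[0.25, 0.25, 0.25, 0.25, 0.25, 0.25, 0.25, 0.25, 0.25, 0.25])

```text
time_s: 37.1
ee_pos: [0.5645, -0.1238, 0.21]
orientation: [-0.0, 0.662, 0.75, 0.0]
wrist_force: [-0.1, -1.0, -0.4]
gripper_width: 0.0215
grip_force: 0.0
```

```bash
python3 - <<'E'
from h import *
s=optics.capture('side'); t=optics.capture('top'); w=optics.capture('wrist')
q=np.zeros((600,800,3),np.uint8); q[:330,:600]=cv2.resize(s[140:272,120:360],(600,330)); q[330:,:432]=cv2.resize(t[140:240,140:300],(432,270)); q[330:,440:800]=cv2.resize(w,(360,270)); cv2.imwrite('pics/v21.png',q[...,::-1])
E
```

```text
(no output)
```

View pics/v21.png

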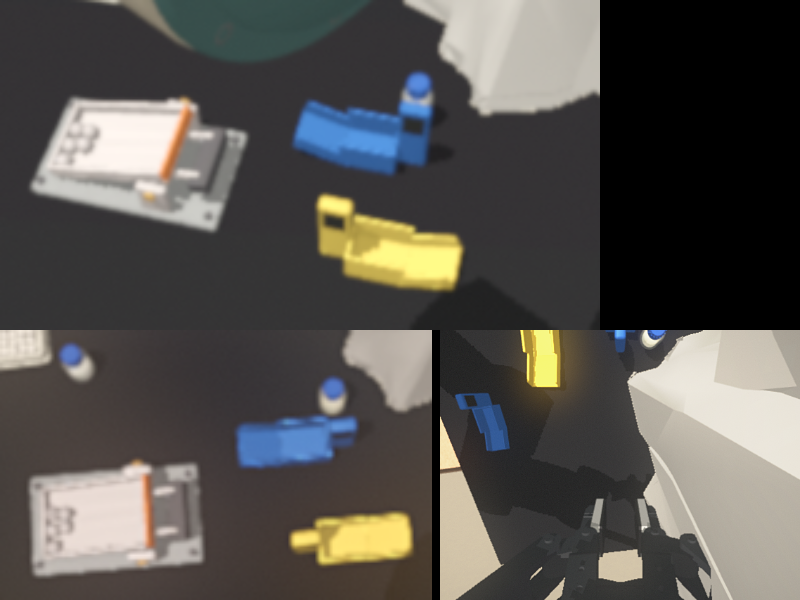

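The balls lie at the far end of the tipped dish (75,140), the blue scoop stands upright at (360,135), and both vials are standing. Handing in.

```bash
python3 -c "
from h import *
print(env.job_done())"
```

```text
the job is handed in; nothing more can be done
None
```

I handed the job in after about 37 s on the robot's clock: the five balls are in the tipped dish, the empty blue scoop stands upright and released on the bench, and both vials are still standing; the judge returned no verdict.

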